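# Pack the last spice tin and snap the pink container shut

## Robot

A 6-joint arm with a two-finger parallel gripper is mounted at the origin on the work surface. World frame = base frame: x ahead of the robot, y to its left, z up, the work surface at z = 0. Lengths are in m, angles in rad, forces in N, time in s.
With the tool pointing down it reaches from about 0.325 to 0.875 m from the base axis. Payload 4.4 kg.
Tool frame: the origin (TCP) lies midway between the tips of the shut fingers; the grasp point (between the pads) lies bot.pinch_z behind it (bot.pinch_z is the distance from the TCP to the grasp point, in m); z points along the fingers, x is the direction in which the jaws open and shut, and the axes are right-handed (so a half turn about z gives the same grasp; the last joint's range is limited). The gripper opens to 85 mm and grips with 20 to 120 N. Pads are 22 mm wide; open, the fingers measure 114 mm over their backs; the gripper's body (76 mm by 85 mm) begins 54 mm behind the grasp point. The pads swing forward as they close: fully open they stand 13 mm farther back than shut.
Start: joints at [1.109, 0.207, 1.542, -0, 1.393, -0.15], TCP at [0.176, 0.547, 0.231] pointing down, gripper open.
Joint ranges: [-2.73, 2.73], [-0.86, 2.22], [0.23, 2.46], [-1.11, 4.25], [0.08, 2.63], [-2.82, 2.82]. Speed limits (rad/s): [2.79, 2.79, 3.14, 3.14, 3.14, 3.14].

## Interface

Orientations are given as a 3x3 rotation matrix whose columns are the frame's x, y, z axes.
In Python, from cell import bot gives the robot as it stands.
- The arm moves only by the tool drive_tool, never from a script. Its argument "deltas" is a list of rows, each an object of numbers: "tx", "ty", "tz": the shift along the tool's x, y, z in m; "rx", "ry", "rz": the turn, a rotation vector about the tool's x, y, z in rad; "gripper": the opening in per cent of the stroke, from 0 (shut) to 100 (fully open). In form: [{"tx": .., "ty": .., "tz": .., "rx": .., "ry": .., "rz": .., "gripper": ..}, ...]. A call has 1 to 8 rows; each row shifts and turns the commanded pose from where the row before left it, along the tool's axes as they then stand; what a row does not reach is not made up. A row lasts 1/10 s, in which the tool goes at most 50 mm and 8.59 degrees, less where a joint would pass 70% of its speed; a pose out of reach is approached as far as the arm can. A call is refused whole if a number of a shift passes 0.05 or a number of a turn 0.15, either way. A call with a gripper value outside its range is refused whole. The fingers move at their own pace and stop on an object; the grip force is fixed at half the most. Time passes only in rows, so rows that do not move let the fingers close. It gives the time, the measured TCP pose, the force and the opening at its end, in the units of the state.
- bot.get_obs(): the state, without advancing time (a new reading comes with each control period).
- bot.read_camera(name): name is "scene" or "top"; returns a dict with "pixels" (400x640x3 uint8, red, green, blue), "depth" (400x640 float32, m along the optical axis (not along the pixel's ray), 0 where there is no reading), "mtx" (3x3 intrinsics, pixels), "pose" (4x4, takes a point from camera to world coordinates). Camera axes: x right, y down, z forward; pixel columns grow to the right and rows downward; lengths in m; the calibration is good to about 2 mm. A picture is of the moment at which its call begins.
- bot.hand_in(): hands the job in, once; it reports no verdict.
The state is a dict: "clock": time; "q": joint angles; "qd": joint speeds; "effort": joint torques, N m; "position": TCP position; "tool_rot": TCP orientation; "contact_force": force on the tool from outside, world axes, zero at the start; "moment": the same for the moment, N m; "gripper_width": finger opening in m.
Only numpy, scipy, OpenCV 4.12 (cv2) and the standard library are available. Lean on these libraries where they do the work, as an engineer would, in place of code of your own. Each camera call takes 0.05 s, during which the arm holds its last target. There are 200 camera calls.

## Task

Stand the orange-lidded spice tin upright on the cork disc in the free half of the pink container, setting it down rather than dropping it. Then swing the container's lid fully shut, and after that push the dark pink snap flap at the front all the way down flat against the container's front wall. Leave the other things where they are and let go of everything.

Things in the scene. Friction and masses are not known exactly. Their poses are not given: they have to be found in the camera images.
- container: Pink open-topped plastic box, fixed to the worktop: outside 130 mm deep (x), 190 wide (y), 75 tall; walls and floor 4 mm. A wall-high 4 mm divider at y = 0, along x, makes two halves, each 122 x 89 mm inside. Origin: centre of the underside; z up. The front wall (x = -65 mm) faces roughly towards the robot; the lid is hinged along the far rim.
- lid (a joint): Lid angle in rad: 0 = shut, 1.57 = upright, stop at 1.95; starts a little beyond upright, leaning away from the robot. Hinge line: x = 65, z = 75 mm of the container, along y. Light pink plate 131 mm long from the hinge, 190 wide, 6 thick (shut, its top is at z = 81). Stiff hinge (friction 0.14 N m): stays where left; closed fingers can push it shut from behind.
- lid_edge (a point): Middle of the lid's free (front) edge, on the outer face of the lid (the top face when shut).
- flap (a joint): Angle in rad of the dark pink flap on the lid's free edge: 0 = square to the lid (flat along the front wall when the lid is shut), 1.57 = straight out in the lid's plane; starts 1.25 to 1.45. Lid shut, its hinge line is x = -68, z = 79 mm of the container, along y. 70 mm wide, centred on y = 0, 34 long, 4 thick (outwards of the hinge line). Friction 0.09 N m: stays where left.
- flap_tip (a point): Middle of the flap's free edge, 34 mm from the flap's hinge.
- tin: The spice tin to pack: a round steel tin with an orange lid, 52 mm in diameter, 50 mm tall, with a black knob 14 mm in diameter and 8 mm tall on top (58 mm overall); about 0.1 to 0.2 kg. Starts upright on the worktop beside the container. Origin: centre of its underside, z up through the knob.
- cork: Loose cork disc, 72 mm in diameter and 4 mm thick, lying on the floor of the container's free half (left or right): the tin's place. Origin: centre of its underside.
- packed_tin: The same kind of tin with a green lid, already standing in the other half of the container. Origin: centre of its underside, z up. Keep it upright.
- jar: Bystander: amber glass jar with red cap, 62 mm in diameter, about 100 mm tall. Origin: centre of its underside.
- cup: Bystander: steel cup, 68 mm in diameter at the rim, 75 mm tall. Origin: centre of its underside.
- dish: Bystander: black ceramic dish, 120 mm in diameter, 35 mm tall. Origin: centre of its underside.
- tiffin: Bystander: stack of three steel tiffin tiers, 136 mm wide over its frame, 218 mm tall. Origin: centre of its underside.
- chopsticks: Bystander: pair of stainless chopsticks lying on the worktop, 220 mm long (its x). Origin: centre of their underside.
Not all that is in view belongs to the job. What is shaped like the tin but purple is not meant. Several things have the shape of the container; the one meant has the colours described above.

How it is judged:
By the outcome, as a careful person would: the job done as asked, in the order asked, and still so for the second after the job is handed in, with the robot touching nothing.
It also fails if it takes over 59 s, if anything falls off the work surface, if the arm or the gripper's body presses on something with over 40 N, if the wrist force passes 120 N, or if a joint passes its speed limit or range.

## Working session

There is one attempt and no reset: what is moved stays moved. The work goes in short steps, Python scripts to look and compute and a tool call to move; the robot and the scene stay as the last step left them, time stands still between calls to the robot, and variables do not carry over. Pictures are saved under pics/ and viewed, about 8 in all and at most 12, crops included, and the job is handed in when it is done.

Besides the shell and the picture viewer there is one more tool, called as name(argument=value, ...) on one line, values as JSON. drive_tool: Moves the arm, as the interface text tells. Its arguments: {"type":"object","properties":{"deltas":{"type":"array","items":{"type":"object","properties":{"tx":{"type":"number"},"ty":{"type":"number"},"tz":{"type":"number"},"rx":{"type":"number"},"ry":{"type":"number"},"rz":{"type":"number"},"gripper":{"type":"number"}}}}},"required":["deltas"]}

```bash
mkdir -p pics; cat > h.py <<'E'
import numpy as np, cv2
from cell import bot
def snap(name,tag):
    c=bot.read_camera(name); np.savez(f'pics/{tag}.npz',**c)
    cv2.imwrite(f'pics/{tag}.png',c['pixels'][:,:,::-1]); return c
def load(tag): return dict(np.load(f'pics/{tag}.npz'))
def cloud(c):
    d=c['depth']; v,u=np.mgrid[:d.shape[0],:d.shape[1]]
    p=np.stack([u*d,v*d,d],-1)@np.linalg.inv(c['mtx']).T
    P=p@c['pose'][:3,:3].T+c['pose'][:3,3]; P[d==0]=np.nan; return P
E
python3 - <<'E'
from h import *
a=snap('scene','s0');b=snap('top','t0')
o=bot.get_obs();print(o['clock'],bot.pinch_z,o['position'],o['tool_rot'],o['gripper_width'])
print(a['pose'],b['pose'])
E
```

```text
0.1 0.0187 [0.17554399 0.54681701 0.23020617] [[ 3.05822021e-01  9.52088223e-01 -9.52155000e-04]
 [ 9.52086393e-01 -3.05823328e-01 -1.89548664e-03]
 [-2.09586172e-03 -3.26852264e-04 -9.99997750e-01]] 0.08560260681251591
[[ 0.89369835  0.3036871  -0.33026868  0.87205577]
 [ 0.44846828 -0.62662054  0.63735618 -0.76009404]
 [-0.01339629 -0.7177192  -0.69620377  0.84118375]
 [ 0.          0.          0.          1.        ]] [[ 6.83426465e-03 -9.91418878e-01  1.30544634e-01  2.92414507e-01]
 [-9.99973445e-01 -7.10605959e-03 -1.61629360e-03 -6.80324210e-02]
 [ 2.53008193e-03 -1.30530122e-01 -9.91441116e-01  1.65984768e+00]
 [ 0.00000000e+00  0.00000000e+00  0.00000000e+00  1.00000000e+00]]
```

View pics/s0.png

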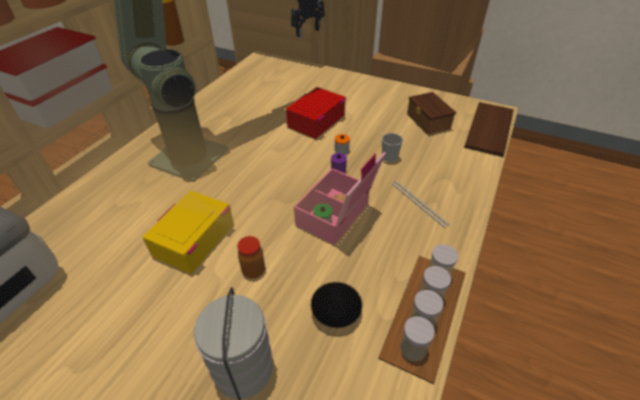

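View pics/t0.png

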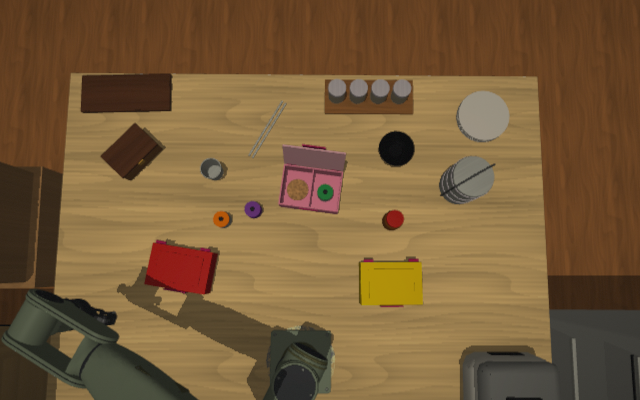

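Top view: orange tin at about (222,219), purple tin (253,209), pink container (312,188) with the cork (297,189) in its left (+y) half and the green tin (325,193). Now measuring.

```bash
python3 - <<'E'
from h import *
b=load('t0');P=cloud(b);s=load('s0');Q=cloud(s)
print(b['mtx'][0,0],s['mtx'][0,0])
def reg(P,c,u0,u1,v0,v1,zl,zh,n):
    R=P[v0:v1,u0:u1].reshape(-1,3);C=c['pixels'][v0:v1,u0:u1].reshape(-1,3)
    m=(R[:,2]>zl)&(R[:,2]<zh);R=R[m]
    if len(R)<3: print(n,len(R));return R
    (x,y),r=cv2.minEnclosingCircle(R[:,:2].astype(np.float32))
    print(n,len(R),'mean',R.mean(0).round(4),'circ',round(x,4),round(y,4),round(r,4),'zmax',R[:,2].max().round(4)); return R
reg(P,b,210,235,207,232,.040,.053,'tin top');reg(P,b,210,235,207,232,.053,.07,'knob')
reg(P,b,243,263,199,219,.040,.053,'purple top')
reg(P,b,200,226,157,182,.06,.09,'cup')
reg(P,b,314,336,182,203,.045,.058,'green')
reg(P,b,284,308,178,201,.004,.012,'cork')
reg(Q,s,334,351,133,152,.040,.053,'tin scene')
reg(Q,s,314,333,203,220,.045,.058,'green scene')
# rim
R=reg(P,b,272,348,165,216,.068,.08,'rim')
for n,X in(('t',R),('s',reg(Q,s,290,372,165,245,.068,.080,'rim s'))):
    r=cv2.minAreaRect(X[:,:2].astype(np.float32));print(n,r)
L=reg(P,b,272,352,135,172,.09,.3,'lid')
c=np.nanmean(L,0);print(np.linalg.svd(L-c,full_matrices=0)[2],L.max(0),L.min(0))
L=reg(Q,s,335,390,145,225,.085,.3,'lid s')
c=np.nanmean(L,0);print(np.linalg.svd(L-c,full_matrices=0)[2],L.max(0),L.min(0))
im=np.hstack([cv2.resize(b['pixels'][130:230,200:350,::-1],None,fx=4,fy=4,interpolation=2)])
cv2.imwrite('pics/c0.png',im)
cv2.imwrite('pics/c1.png',cv2.resize(s['pixels'][120:250,280:420,::-1],None,fx=4.5,fy=4.5,interpolation=2))
E
```

```text
506.12712486479063 403.13075719299843
tin top 142 mean [0.4461 0.2587 0.0486] circ 0.4458 0.2595 0.0263 zmax 0.053
knob 69 mean [0.445  0.2581 0.0558] circ 0.4455 0.2595 0.0254 zmax 0.065
purple top 157 mean [0.4785 0.1604 0.0489] circ 0.4796 0.1602 0.0264 zmax 0.0528
cup 113 mean [0.6062 0.2963 0.0719] circ 0.6058 0.2932 0.0341 zmax 0.0827
green 163 mean [ 0.5348 -0.0725  0.0531] circ 0.5356 -0.0731 0.0263 zmax 0.0579
cork 347 mean [0.5497 0.0231 0.0075] circ 0.5491 0.0243 0.0529 zmax 0.012
tin scene 126 mean [0.4479 0.2491 0.0471] circ 0.4449 0.2539 0.0274 zmax 0.0528
green scene 200 mean [ 0.5379 -0.0795  0.0521] circ 0.5356 -0.0784 0.0266 zmax 0.0573
rim 283 mean [ 0.5486 -0.0291  0.0745] circ 0.5473 -0.0251 0.1144 zmax 0.08
rim s 352 mean [ 0.5307 -0.0502  0.0728] circ 0.5464 -0.031 0.1164 zmax 0.08
t ((0.5470476150512695, -0.02649051696062088), (0.19034495949745178, 0.1353847235441208), 82.82675170898438)
s ((0.5495805740356445, -0.032786816358566284), (0.19312511384487152, 0.14270427823066711), 82.15135192871094)
lid 1155 mean [ 0.6278 -0.0373  0.1574] circ 0.6262 -0.037 0.0946 zmax 0.2457
[[-0.12796999 -0.99173413 -0.00933269]
 [-0.20880287  0.03613997 -0.97728975]
 [-0.96954889  0.12311506  0.21170176]] [0.6536055  0.05700387 0.24568886] [ 0.60036817 -0.13122929  0.09014364]
lid s 916 mean [ 0.6324 -0.0561  0.1675] circ 0.627 -0.0418 0.0969 zmax 0.2397
[[ 0.16265665  0.967951    0.19134698]
 [-0.14041989  0.2146647  -0.9665409 ]
 [-0.97663968  0.13034538  0.17083622]] [0.6539821  0.05279003 0.23972634] [ 0.60248773 -0.1377567   0.08531895]
```

View pics/c0.png

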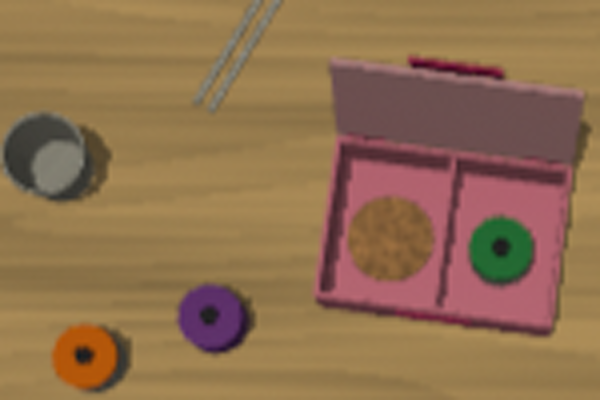

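Crop: cork centre at (391,239) → full (297.8,189.8); orange tin (84,356) → (221,219); container yaw about −7.1°. Writing a small planner and going above the tin.

```bash
cat >> h.py <<'E'
from scipy.spatial.transform import Rotation as Ro
YAW=-0.124
C=np.array([.5475,-.0285]); cx=np.array([np.cos(YAW),np.sin(YAW)]); cy=np.array([-cx[1],cx[0]])
def box(x,y,z): return np.r_[C+cx*x+cy*y,z]      # container mm->world use metres
def loc(p): d=np.asarray(p)[:2]-C; return np.r_[d@cx,d@cy,p[2]]
def Rd(yaw): c,s=np.cos(yaw),np.sin(yaw); return np.array([[c,s,0],[s,-c,0],[0,0,-1]])
def plan(wps,yaw=YAW):
    """wps: list of (xyz, nrows); prints tool-axis rows"""
    o=bot.get_obs(); p=np.array(o['position']);R=np.array(o['tool_rot'])
    N=sum(n for _,n in wps); w=Ro.from_matrix(R.T@Rd(yaw)).as_rotvec()/N
    for t,n in wps:
        t=np.array(t);st=(t-p)/n
        for i in range(n):
            d=R.T@st; print(dict(zip(('tx','ty','tz','rx','ry','rz'),[float(x) for x in np.r_[d.round(4),w.round(4)]])))
            R=R@Ro.from_rotvec(w).as_matrix()
        p=t
E
python3 - <<'E'
from h import *
b=load('t0')
def ray(u,v,z):
    d=b['pose'][:3,:3]@np.linalg.inv(b['mtx'])@[u,v,1]; o=b['pose'][:3,3]; return o+d*(z-o[2])/d[2]
f=lambda a,c:(200+(a+.5)/4-.5,130+(c+.5)/4-.5)
print('tin',ray(*f(84,355),.054),'cork',ray(*f(391,239),.008),loc(ray(*f(391,239),.008)))
for q in((317,303),(552,331),(572,168),(340,140)):print(ray(*f(*q),.075).round(4),loc(ray(*f(*q),.075)).round(4))
plan([((.4455,.2575,.19),16)])
E
```

```text
tin [0.44539728 0.25909114 0.054     ] cork [0.54767983 0.01844783 0.008     ] [-0.00562817  0.0466096   0.008     ]
[0.4859 0.0726 0.075 ] [-0.0737  0.0927  0.075 ]
[ 0.465  -0.1128  0.075 ] [-0.0715 -0.0939  0.075 ]
[ 0.5955 -0.1283  0.075 ] [ 0.06   -0.0931  0.075 ]
[0.6168 0.0567 0.075 ] [0.0583 0.0931 0.075 ]
{'tx': -0.0121, 'ty': 0.0216, 'tz': 0.0025, 'rx': 0.0001, 'ry': 0.0001, 'rz': 0.0865}
{'tx': -0.0101, 'ty': 0.0226, 'tz': 0.0025, 'rx': 0.0001, 'ry': 0.0001, 'rz': 0.0865}
{'tx': -0.0082, 'ty': 0.0233, 'tz': 0.0025, 'rx': 0.0001, 'ry': 0.0001, 'rz': 0.0865}
{'tx': -0.0061, 'ty': 0.024, 'tz': 0.0025, 'rx': 0.0001, 'ry': 0.0001, 'rz': 0.0865}
{'tx': -0.004, 'ty': 0.0244, 'tz': 0.0025, 'rx': 0.0001, 'ry': 0.0001, 'rz': 0.0865}
{'tx': -0.0019, 'ty': 0.0247, 'tz': 0.0025, 'rx': 0.0001, 'ry': 0.0001, 'rz': 0.0865}
{'tx': 0.0002, 'ty': 0.0247, 'tz': 0.0025, 'rx': 0.0001, 'ry': 0.0001, 'rz': 0.0865}
{'tx': 0.0024, 'ty': 0.0246, 'tz': 0.0025, 'rx': 0.0001, 'ry': 0.0001, 'rz': 0.0865}
{'tx': 0.0045, 'ty': 0.0243, 'tz': 0.0025, 'rx': 0.0001, 'ry': 0.0001, 'rz': 0.0865}
{'tx': 0.0066, 'ty': 0.0238, 'tz': 0.0025, 'rx': 0.0001, 'ry': 0.0001, 'rz': 0.0865}
{'tx': 0.0086, 'ty': 0.0232, 'tz': 0.0025, 'rx': 0.0001, 'ry': 0.0001, 'rz': 0.0865}
{'tx': 0.0106, 'ty': 0.0224, 'tz': 0.0025, 'rx': 0.0001, 'ry': 0.0001, 'rz': 0.0865}
{'tx': 0.0125, 'ty': 0.0214, 'tz': 0.0025, 'rx': 0.0001, 'ry': 0.0001, 'rz': 0.0865}
{'tx': 0.0143, 'ty': 0.0202, 'tz': 0.0025, 'rx': 0.0001, 'ry': 0.0001, 'rz': 0.0865}
{'tx': 0.016, 'ty': 0.0189, 'tz': 0.0025, 'rx': 0.0001, 'ry': 0.0001, 'rz': 0.0865}
{'tx': 0.0175, 'ty': 0.0174, 'tz': 0.0025, 'rx': 0.0001, 'ry': 0.0001, 'rz': 0.0865}
```

drive_tool(deltas=[{"tx": -0.012, "ty": 0.0215, "tz": 0.0025, "rz": 0.0865, "gripper": 100}, {"tx": -0.01, "ty": 0.0225, "tz": 0.0025, "rz": 0.0865, "gripper": 100}, {"tx": -0.008, "ty": 0.0235, "tz": 0.0025, "rz": 0.0865, "gripper": 100}, {"tx": -0.006, "ty": 0.024, "tz": 0.0025, "rz": 0.0865, "gripper": 100}, {"tx": -0.004, "ty": 0.0245, "tz": 0.0025, "rz": 0.0865, "gripper": 100}, {"tx": -0.002, "ty": 0.0245, "tz": 0.0025, "rz": 0.0865, "gripper": 100}, {"tx": 0, "ty": 0.0245, "tz": 0.0025, "rz": 0.0865, "gripper": 100}, {"tx": 0.0025, "ty": 0.0245, "tz": 0.0025, "rz": 0.0865, "gripper": 100}])

```text
invalid input at $.deltas[0]: expected keys tx, ty, tz, rx, ry, rz, gripper
```

drive_tool(deltas=[{"tx": 0.0045, "ty": 0.0245, "tz": 0.0025, "rz": 0.0865, "gripper": 100}, {"tx": 0.0065, "ty": 0.024, "tz": 0.0025, "rz": 0.0865, "gripper": 100}, {"tx": 0.0085, "ty": 0.023, "tz": 0.0025, "rz": 0.0865, "gripper": 100}, {"tx": 0.0105, "ty": 0.0225, "tz": 0.0025, "rz": 0.0865, "gripper": 100}, {"tx": 0.0125, "ty": 0.0215, "tz": 0.0025, "rz": 0.0865, "gripper": 100}, {"tx": 0.0145, "ty": 0.02, "tz": 0.0025, "rz": 0.0865, "gripper": 100}, {"tx": 0.016, "ty": 0.019, "tz": 0.0025, "rz": 0.0865, "gripper": 100}, {"tx": 0.0175, "ty": 0.0175, "tz": 0.0025, "rz": 0.0865, "gripper": 100}])

```text
invalid input at $.deltas[0]: expected keys tx, ty, tz, rx, ry, rz, gripper
```

```bash
sed -i 's/C=np.array(\[.5475,-.0285\])/C=np.array([.5415,-.0285])/' h.py; python3 - <<'E'
from h import *
o=bot.get_obs();print(o['clock'],o['position'],o['q'])
c=snap('scene','s1');cv2.imwrite('pics/s1c.png',cv2.resize(c['pixels'][70:230,270:430,::-1],None,fx=3.5,fy=3.5,interpolation=2))
plan([((.4455,.2575,.09),4),((.4455,.2575,.011),4)])
E
```

```text
0.1 [0.17554399 0.54681701 0.23020617] [ 1.10949128e+00  2.07372860e-01  1.54284079e+00  9.05691502e-06
  1.39350018e+00 -1.50503906e-01]
{'tx': -0.0482, 'ty': 0.0864, 'tz': 0.0352, 'rx': 0.0001, 'ry': 0.0002, 'rz': 0.173}
{'tx': -0.0326, 'ty': 0.0934, 'tz': 0.0351, 'rx': 0.0001, 'ry': 0.0002, 'rz': 0.173}
{'tx': -0.016, 'ty': 0.0976, 'tz': 0.0351, 'rx': 0.0001, 'ry': 0.0002, 'rz': 0.173}
{'tx': 0.001, 'ty': 0.0989, 'tz': 0.0351, 'rx': 0.0001, 'ry': 0.0002, 'rz': 0.173}
{'tx': 0.0, 'ty': -0.0, 'tz': 0.0197, 'rx': 0.0001, 'ry': 0.0002, 'rz': 0.173}
{'tx': 0.0, 'ty': -0.0, 'tz': 0.0197, 'rx': 0.0001, 'ry': 0.0002, 'rz': 0.173}
{'tx': 0.0, 'ty': -0.0, 'tz': 0.0197, 'rx': 0.0001, 'ry': 0.0002, 'rz': 0.173}
{'tx': 0.0, 'ty': -0.0, 'tz': 0.0197, 'rx': 0.0001, 'ry': 0.0002, 'rz': 0.173}
```

View pics/s1c.png

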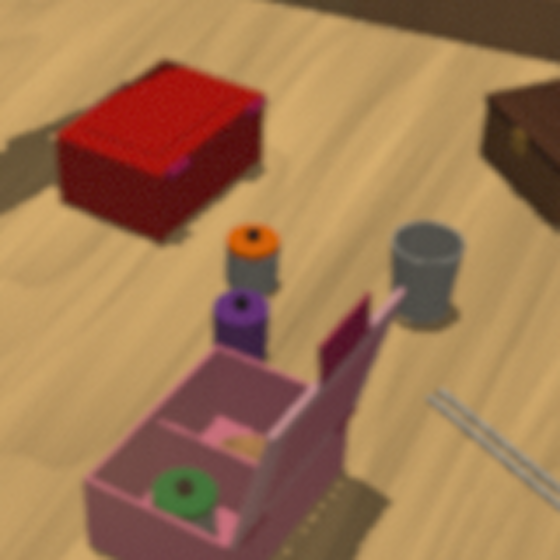

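The rows were refused because every key is required, so the arm hasn't moved. The crop shows the tin at (253,240) and the flap at (345,335), tilted slightly inward on the lid's edge. I'm resending with all keys.

drive_tool(deltas=[{"tx": -0.012, "ty": 0.0215, "tz": 0.0025, "rx": 0, "ry": 0, "rz": 0.0865, "gripper": 100}, {"tx": -0.01, "ty": 0.0225, "tz": 0.0025, "rx": 0, "ry": 0, "rz": 0.0865, "gripper": 100}, {"tx": -0.008, "ty": 0.0235, "tz": 0.0025, "rx": 0, "ry": 0, "rz": 0.0865, "gripper": 100}, {"tx": -0.006, "ty": 0.024, "tz": 0.0025, "rx": 0, "ry": 0, "rz": 0.0865, "gripper": 100}, {"tx": -0.004, "ty": 0.0245, "tz": 0.0025, "rx": 0, "ry": 0, "rz": 0.0865, "gripper": 100}, {"tx": -0.002, "ty": 0.0245, "tz": 0.0025, "rx": 0, "ry": 0, "rz": 0.0865, "gripper": 100}, {"tx": 0, "ty": 0.0245, "tz": 0.0025, "rx": 0, "ry": 0, "rz": 0.0865, "gripper": 100}, {"tx": 0.0025, "ty": 0.0245, "tz": 0.0025, "rx": 0, "ry": 0, "rz": 0.0865, "gripper": 100}])

```text
clock: 0.95
position: [0.311, 0.4023, 0.2108]
tool_rot: [[0.845, 0.535, -0.001], [0.535, -0.845, -0.001], [-0.001, 0.0, -1.0]]
contact_force: [0.4, -0.7, -0.2]
gripper_width: 0.0853
```

drive_tool(deltas=[{"tx": 0.0045, "ty": 0.0245, "tz": 0.0025, "rx": 0, "ry": 0, "rz": 0.0865, "gripper": 100}, {"tx": 0.0065, "ty": 0.024, "tz": 0.0025, "rx": 0, "ry": 0, "rz": 0.0865, "gripper": 100}, {"tx": 0.0085, "ty": 0.023, "tz": 0.0025, "rx": 0, "ry": 0, "rz": 0.0865, "gripper": 100}, {"tx": 0.0105, "ty": 0.0225, "tz": 0.0025, "rx": 0, "ry": 0, "rz": 0.0865, "gripper": 100}, {"tx": 0.0125, "ty": 0.0215, "tz": 0.0025, "rx": 0, "ry": 0, "rz": 0.0865, "gripper": 100}, {"tx": 0.0145, "ty": 0.02, "tz": 0.0025, "rx": 0, "ry": 0, "rz": 0.0865, "gripper": 100}, {"tx": 0.016, "ty": 0.019, "tz": 0.0025, "rx": 0, "ry": 0, "rz": 0.0865, "gripper": 100}, {"tx": 0.0175, "ty": 0.0175, "tz": 0.0025, "rx": 0, "ry": 0, "rz": 0.0865, "gripper": 100}])

```text
clock: 1.75
position: [0.4461, 0.2573, 0.1909]
tool_rot: [[0.992, -0.127, -0.001], [-0.127, -0.992, -0.0], [-0.001, 0.0, -1.0]]
contact_force: [-0.2, 0.1, -0.1]
gripper_width: 0.0853
```

```bash
python3 - <<'E'
from h import *
o=bot.get_obs();print(o['clock'],o['position'],o['q'])
plan([((.4455,.2575,.1),3),((.4455,.2575,.011),4)])
E
```

```text
1.75 [0.4461122  0.25729918 0.19085028] [3.54975742e-01 1.17650293e-01 1.73138934e+00 1.21126504e-05
 1.29324368e+00 4.82559754e-01]
{'tx': -0.0002, 'ty': -0.0, 'tz': 0.0303, 'rx': 0.0, 'ry': 0.0001, 'rz': -0.0005}
{'tx': -0.0002, 'ty': -0.0, 'tz': 0.0303, 'rx': 0.0, 'ry': 0.0001, 'rz': -0.0005}
{'tx': -0.0002, 'ty': -0.0, 'tz': 0.0303, 'rx': 0.0, 'ry': 0.0001, 'rz': -0.0005}
{'tx': 0.0, 'ty': -0.0, 'tz': 0.0222, 'rx': 0.0, 'ry': 0.0001, 'rz': -0.0005}
{'tx': 0.0, 'ty': -0.0, 'tz': 0.0222, 'rx': 0.0, 'ry': 0.0001, 'rz': -0.0005}
{'tx': 0.0, 'ty': -0.0, 'tz': 0.0222, 'rx': 0.0, 'ry': 0.0001, 'rz': -0.0005}
{'tx': 0.0, 'ty': -0.0, 'tz': 0.0222, 'rx': 0.0, 'ry': 0.0001, 'rz': -0.0005}
```

drive_tool(deltas=[{"tx": -0.0005, "ty": 0, "tz": 0.03, "rx": 0, "ry": 0, "rz": 0, "gripper": 100}, {"tx": 0, "ty": 0, "tz": 0.03, "rx": 0, "ry": 0, "rz": 0, "gripper": 100}, {"tx": 0, "ty": 0, "tz": 0.03, "rx": 0, "ry": 0, "rz": 0, "gripper": 100}, {"tx": 0, "ty": 0, "tz": 0.025, "rx": 0, "ry": 0, "rz": 0, "gripper": 100}, {"tx": 0, "ty": 0, "tz": 0.025, "rx": 0, "ry": 0, "rz": 0, "gripper": 100}, {"tx": 0, "ty": 0, "tz": 0.02, "rx": 0, "ry": 0, "rz": 0, "gripper": 100}, {"tx": 0, "ty": 0, "tz": 0.019, "rx": 0, "ry": 0, "rz": 0, "gripper": 100}, {"tx": 0, "ty": 0, "tz": 0, "rx": 0, "ry": 0, "rz": 0, "gripper": 100}])

```text
clock: 2.55
position: [0.4423, 0.2571, 0.0093]
tool_rot: [[0.992, -0.124, -0.007], [-0.124, -0.992, -0.003], [-0.006, 0.003, -1.0]]
contact_force: [0.2, -0.5, -0.1]
gripper_width: 0.0855
```

drive_tool(deltas=[{"tx": 0, "ty": 0, "tz": 0, "rx": 0, "ry": 0, "rz": 0, "gripper": 50}, {"tx": 0, "ty": 0, "tz": 0, "rx": 0, "ry": 0, "rz": 0, "gripper": 50}, {"tx": 0, "ty": 0, "tz": 0, "rx": 0, "ry": 0, "rz": 0, "gripper": 50}, {"tx": 0, "ty": 0, "tz": 0, "rx": 0, "ry": 0, "rz": 0, "gripper": 40}, {"tx": 0, "ty": 0, "tz": 0, "rx": 0, "ry": 0, "rz": 0, "gripper": 40}, {"tx": 0, "ty": 0, "tz": 0, "rx": 0, "ry": 0, "rz": 0, "gripper": 40}, {"tx": 0, "ty": 0, "tz": 0, "rx": 0, "ry": 0, "rz": 0, "gripper": 40}, {"tx": 0, "ty": 0, "tz": 0, "rx": 0, "ry": 0, "rz": 0, "gripper": 40}])

```text
clock: 3.35
position: [0.4466, 0.2589, 0.0139]
tool_rot: [[0.992, -0.124, 0.003], [-0.124, -0.992, 0.001], [0.003, -0.001, -1.0]]
contact_force: [-0.3, -0.5, 6.5]
gripper_width: 0.0502
```

drive_tool(deltas=[{"tx": 0, "ty": 0, "tz": -0.01, "rx": 0, "ry": 0, "rz": 0, "gripper": 40}, {"tx": 0, "ty": 0, "tz": -0.02, "rx": 0, "ry": 0, "rz": 0, "gripper": 40}, {"tx": 0, "ty": 0, "tz": -0.03, "rx": 0, "ry": 0, "rz": 0, "gripper": 40}, {"tx": 0, "ty": 0, "tz": -0.03, "rx": 0, "ry": 0, "rz": 0, "gripper": 40}, {"tx": 0, "ty": 0, "tz": -0.03, "rx": 0, "ry": 0, "rz": 0, "gripper": 40}, {"tx": 0, "ty": 0, "tz": -0.02, "rx": 0, "ry": 0, "rz": 0, "gripper": 40}, {"tx": 0, "ty": 0, "tz": 0, "rx": 0, "ry": 0, "rz": 0, "gripper": 40}])

```text
clock: 4.05
position: [0.4475, 0.2592, 0.156]
tool_rot: [[0.992, -0.124, 0.007], [-0.124, -0.992, 0.003], [0.007, -0.004, -1.0]]
contact_force: [0.9, 0.2, -1.7]
gripper_width: 0.0503
```

```bash
python3 - <<'E'
from h import *
o=bot.get_obs();print(o['clock'],o['position'],o['gripper_width'])
c=snap('scene','s2');cv2.imwrite('pics/s2c.png',cv2.resize(c['pixels'][70:230,270:430,::-1],None,fx=3.5,fy=3.5,interpolation=2))
print(box(.002,.0465,.15))
plan([(np.r_[.548,.0178,.15],13)])
E
```

```text
4.05 [0.44753733 0.25918534 0.15601101] 0.050338819154491045
[0.54923588 0.0173956  0.15      ]
{'tx': 0.0101, 'ty': 0.0174, 'tz': 0.0003, 'rx': -0.0001, 'ry': -0.0002, 'rz': 0.0}
{'tx': 0.0101, 'ty': 0.0174, 'tz': 0.0003, 'rx': -0.0001, 'ry': -0.0002, 'rz': 0.0}
{'tx': 0.0101, 'ty': 0.0174, 'tz': 0.0003, 'rx': -0.0001, 'ry': -0.0002, 'rz': 0.0}
{'tx': 0.0101, 'ty': 0.0174, 'tz': 0.0003, 'rx': -0.0001, 'ry': -0.0002, 'rz': 0.0}
{'tx': 0.0101, 'ty': 0.0174, 'tz': 0.0003, 'rx': -0.0001, 'ry': -0.0002, 'rz': 0.0}
{'tx': 0.0101, 'ty': 0.0174, 'tz': 0.0003, 'rx': -0.0001, 'ry': -0.0002, 'rz': 0.0}
{'tx': 0.0101, 'ty': 0.0174, 'tz': 0.0003, 'rx': -0.0001, 'ry': -0.0002, 'rz': 0.0}
{'tx': 0.0101, 'ty': 0.0174, 'tz': 0.0003, 'rx': -0.0001, 'ry': -0.0002, 'rz': 0.0}
{'tx': 0.0101, 'ty': 0.0174, 'tz': 0.0003, 'rx': -0.0001, 'ry': -0.0002, 'rz': 0.0}
{'tx': 0.0101, 'ty': 0.0174, 'tz': 0.0003, 'rx': -0.0001, 'ry': -0.0002, 'rz': 0.0}
{'tx': 0.0101, 'ty': 0.0174, 'tz': 0.0003, 'rx': -0.0001, 'ry': -0.0002, 'rz': 0.0}
{'tx': 0.0101, 'ty': 0.0174, 'tz': 0.0003, 'rx': -0.0001, 'ry': -0.0002, 'rz': 0.0}
{'tx': 0.0101, 'ty': 0.0174, 'tz': 0.0003, 'rx': -0.0001, 'ry': -0.0002, 'rz': 0.0}
```

View pics/s2c.png

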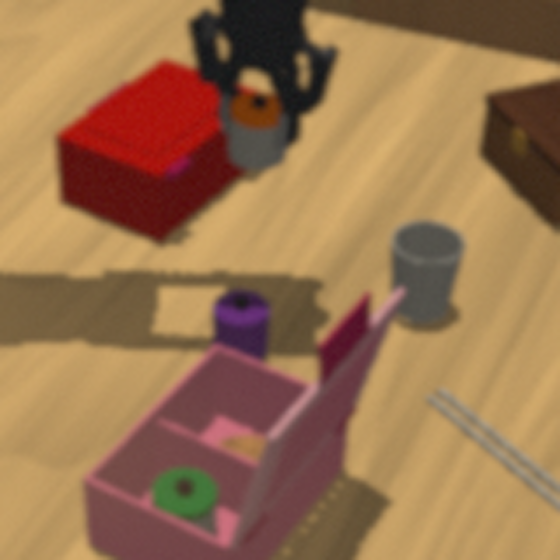

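Tin is held upright (crop at (258,130)). I'll carry it over the cork.

drive_tool(deltas=[{"tx": 0.005, "ty": 0.009, "tz": 0, "rx": 0, "ry": 0, "rz": 0, "gripper": 40}, {"tx": 0.01, "ty": 0.0175, "tz": 0, "rx": 0, "ry": 0, "rz": 0, "gripper": 40}, {"tx": 0.015, "ty": 0.026, "tz": 0, "rx": 0, "ry": 0, "rz": 0, "gripper": 40}, {"tx": 0.02, "ty": 0.035, "tz": 0, "rx": 0, "ry": 0, "rz": 0, "gripper": 40}, {"tx": 0.02, "ty": 0.035, "tz": 0, "rx": 0, "ry": 0, "rz": 0, "gripper": 40}, {"tx": 0.02, "ty": 0.035, "tz": 0, "rx": 0, "ry": 0, "rz": 0, "gripper": 40}, {"tx": 0.02, "ty": 0.035, "tz": 0, "rx": 0, "ry": 0, "rz": 0, "gripper": 40}, {"tx": 0.01, "ty": 0.0175, "tz": 0, "rx": 0, "ry": 0, "rz": 0, "gripper": 40}])

```text
clock: 4.9
position: [0.5379, 0.0312, 0.15]
tool_rot: [[0.992, -0.127, -0.004], [-0.127, -0.992, -0.001], [-0.003, 0.002, -1.0]]
contact_force: [-0.3, 0.6, -1.7]
gripper_width: 0.0502
```

drive_tool(deltas=[{"tx": 0.006, "ty": 0.01, "tz": 0, "rx": 0, "ry": 0, "rz": 0, "gripper": 40}, {"tx": 0.003, "ty": 0.006, "tz": 0, "rx": 0, "ry": 0, "rz": 0, "gripper": 40}, {"tx": 0, "ty": 0, "tz": 0, "rx": 0, "ry": 0, "rz": 0, "gripper": 40}, {"tx": 0, "ty": 0, "tz": 0, "rx": 0, "ry": 0, "rz": 0, "gripper": 40}, {"tx": 0, "ty": 0, "tz": 0, "rx": 0, "ry": 0, "rz": 0, "gripper": 40}])

```text
clock: 5.4
position: [0.5448, 0.0192, 0.1521]
tool_rot: [[0.993, -0.122, -0.001], [-0.122, -0.993, 0.0], [-0.001, -0.0, -1.0]]
contact_force: [0.2, 0.0, -2.2]
gripper_width: 0.0502
```

```bash
python3 - <<'E'
from h import *
o=bot.get_obs();print(o['clock'],o['position'],o['contact_force'],o['gripper_width'])
c=snap('top','t3');s=snap('scene','s3')
cv2.imwrite('pics/c3.png',np.hstack([cv2.resize(c['pixels'][140:230,260:360,::-1],(400,360)),cv2.resize(s['pixels'][100:245,290:400,::-1],(400,527))[:360*1] if 0 else cv2.resize(s['pixels'][120:240,280:413,::-1],(399,360))]))
plan([(np.r_[.548,.0178,.06],4),(np.r_[.548,.0178,.025],4)])
E
```

```text
5.4 [0.54482513 0.01919537 0.15211623] [ 0.22892743  0.01668171 -2.21713271] 0.05024925360661566
{'tx': 0.0008, 'ty': 0.0002, 'tz': 0.0231, 'rx': -0.0, 'ry': 0.0, 'rz': 0.0002}
{'tx': 0.0008, 'ty': 0.0002, 'tz': 0.0231, 'rx': -0.0, 'ry': 0.0, 'rz': 0.0002}
{'tx': 0.0008, 'ty': 0.0002, 'tz': 0.0231, 'rx': -0.0, 'ry': 0.0, 'rz': 0.0002}
{'tx': 0.0008, 'ty': 0.0002, 'tz': 0.0231, 'rx': -0.0, 'ry': 0.0, 'rz': 0.0002}
{'tx': 0.0, 'ty': 0.0, 'tz': 0.0087, 'rx': -0.0, 'ry': 0.0, 'rz': 0.0002}
{'tx': 0.0, 'ty': 0.0, 'tz': 0.0087, 'rx': -0.0, 'ry': 0.0, 'rz': 0.0002}
{'tx': 0.0, 'ty': 0.0, 'tz': 0.0087, 'rx': -0.0, 'ry': 0.0, 'rz': 0.0002}
{'tx': 0.0, 'ty': 0.0, 'tz': 0.0087, 'rx': -0.0, 'ry': 0.0, 'rz': 0.0002}
```

View pics/c3.png

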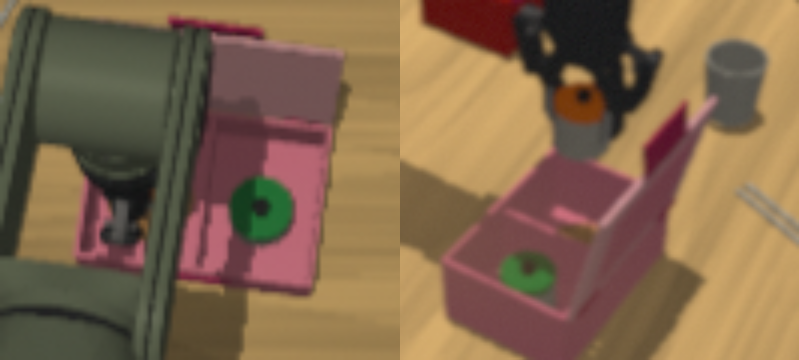

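The tin (right half, (580,125)) hangs over the free half, clear of the walls and lid. Lowering.

drive_tool(deltas=[{"tx": 0.003, "ty": 0.001, "tz": 0.01, "rx": 0, "ry": 0, "rz": 0, "gripper": 40}, {"tx": 0, "ty": 0, "tz": 0.02, "rx": 0, "ry": 0, "rz": 0, "gripper": 40}, {"tx": 0, "ty": 0, "tz": 0.025, "rx": 0, "ry": 0, "rz": 0, "gripper": 40}, {"tx": 0, "ty": 0, "tz": 0.025, "rx": 0, "ry": 0, "rz": 0, "gripper": 40}, {"tx": 0, "ty": 0, "tz": 0.02, "rx": 0, "ry": 0, "rz": 0, "gripper": 40}, {"tx": 0, "ty": 0, "tz": 0.015, "rx": 0, "ry": 0, "rz": 0, "gripper": 40}, {"tx": 0, "ty": 0, "tz": 0.007, "rx": 0, "ry": 0, "rz": 0, "gripper": 40}, {"tx": 0, "ty": 0, "tz": 0, "rx": 0, "ry": 0, "rz": 0, "gripper": 40}])

```text
clock: 6.3
position: [0.5474, 0.0169, 0.0292]
tool_rot: [[0.992, -0.124, -0.002], [-0.124, -0.992, 0.0], [-0.002, 0.0, -1.0]]
contact_force: [-0.3, -0.3, -1.8]
gripper_width: 0.05
```

drive_tool(deltas=[{"tx": 0, "ty": 0, "tz": 0, "rx": 0, "ry": 0, "rz": 0, "gripper": 40}, {"tx": 0, "ty": 0, "tz": 0, "rx": 0, "ry": 0, "rz": 0, "gripper": 40}, {"tx": 0, "ty": 0, "tz": 0, "rx": 0, "ry": 0, "rz": 0, "gripper": 40}])

```text
clock: 6.6
position: [0.5492, 0.0166, 0.0314]
tool_rot: [[0.992, -0.124, 0.002], [-0.124, -0.992, -0.0], [0.002, 0.0, -1.0]]
contact_force: [-0.5, -0.7, -1.5]
gripper_width: 0.0502
```

Step down until contact.

drive_tool(deltas=[{"tx": 0, "ty": 0, "tz": 0.002, "rx": 0, "ry": 0, "rz": 0, "gripper": 40}, {"tx": 0, "ty": 0, "tz": 0.002, "rx": 0, "ry": 0, "rz": 0, "gripper": 40}, {"tx": 0, "ty": 0, "tz": 0.002, "rx": 0, "ry": 0, "rz": 0, "gripper": 40}, {"tx": 0, "ty": 0, "tz": 0.001, "rx": 0, "ry": 0, "rz": 0, "gripper": 40}, {"tx": 0, "ty": 0, "tz": 0, "rx": 0, "ry": 0, "rz": 0, "gripper": 40}, {"tx": 0, "ty": 0, "tz": 0, "rx": 0, "ry": 0, "rz": 0, "gripper": 40}])

```text
clock: 7.2
position: [0.5481, 0.0167, 0.0232]
tool_rot: [[0.992, -0.124, -0.0], [-0.124, -0.992, 0.0], [-0.0, 0.0, -1.0]]
contact_force: [-0.4, -0.1, -0.3]
gripper_width: 0.0504
```

drive_tool(deltas=[{"tx": 0, "ty": 0, "tz": 0.001, "rx": 0, "ry": 0, "rz": 0, "gripper": 40}, {"tx": 0, "ty": 0, "tz": 0, "rx": 0, "ry": 0, "rz": 0, "gripper": 40}, {"tx": 0, "ty": 0, "tz": 0, "rx": 0, "ry": 0, "rz": 0, "gripper": 40}])

```text
clock: 7.5
position: [0.5482, 0.0167, 0.0223]
tool_rot: [[0.992, -0.124, -0.0], [-0.124, -0.992, -0.0], [-0.0, 0.0, -1.0]]
contact_force: [0.0, 0.5, -1.1]
gripper_width: 0.0502
```

drive_tool(deltas=[{"tx": 0, "ty": 0, "tz": 0.001, "rx": 0, "ry": 0, "rz": 0, "gripper": 40}, {"tx": 0, "ty": 0, "tz": 0, "rx": 0, "ry": 0, "rz": 0, "gripper": 40}, {"tx": 0, "ty": 0, "tz": 0, "rx": 0, "ry": 0, "rz": 0, "gripper": 40}])

```text
clock: 7.8
position: [0.5483, 0.0167, 0.0219]
tool_rot: [[0.992, -0.124, 0.0], [-0.124, -0.992, -0.0], [0.0, 0.0, -1.0]]
contact_force: [-3.3, -0.4, 4.7]
gripper_width: 0.0502
```

drive_tool(deltas=[{"tx": 0, "ty": 0, "tz": 0.001, "rx": 0, "ry": 0, "rz": 0, "gripper": 40}, {"tx": 0, "ty": 0, "tz": 0, "rx": 0, "ry": 0, "rz": 0, "gripper": 40}, {"tx": 0, "ty": 0, "tz": 0, "rx": 0, "ry": 0, "rz": 0, "gripper": 40}])

```text
clock: 8.1
position: [0.5484, 0.0166, 0.0219]
tool_rot: [[0.992, -0.124, -0.0], [-0.124, -0.992, -0.0], [-0.0, 0.0, -1.0]]
contact_force: [-6.2, -0.1, 11.9]
gripper_width: 0.05
```

Contact is felt, so the tin is on the cork. Ease the load and release partly.

drive_tool(deltas=[{"tx": 0, "ty": 0, "tz": -0.001, "rx": 0, "ry": 0, "rz": 0, "gripper": 40}, {"tx": 0, "ty": 0, "tz": 0, "rx": 0, "ry": 0, "rz": 0, "gripper": 62}, {"tx": 0, "ty": 0, "tz": 0, "rx": 0, "ry": 0, "rz": 0, "gripper": 66}, {"tx": 0, "ty": 0, "tz": 0, "rx": 0, "ry": 0, "rz": 0, "gripper": 70}, {"tx": 0, "ty": 0, "tz": 0, "rx": 0, "ry": 0, "rz": 0, "gripper": 74}, {"tx": 0, "ty": 0, "tz": 0, "rx": 0, "ry": 0, "rz": 0, "gripper": 74}, {"tx": 0, "ty": 0, "tz": 0, "rx": 0, "ry": 0, "rz": 0, "gripper": 74}])

```text
clock: 8.8
position: [0.5511, 0.0162, 0.0226]
tool_rot: [[0.992, -0.124, 0.006], [-0.124, -0.992, -0.001], [0.006, 0.0, -1.0]]
contact_force: [6.0, -0.6, 2.4]
gripper_width: 0.0632
```

drive_tool(deltas=[{"tx": 0, "ty": 0, "tz": -0.005, "rx": 0, "ry": 0, "rz": 0, "gripper": 74}, {"tx": 0, "ty": 0, "tz": -0.015, "rx": 0, "ry": 0, "rz": 0, "gripper": 74}, {"tx": 0, "ty": 0, "tz": -0.02, "rx": 0, "ry": 0, "rz": 0, "gripper": 74}, {"tx": 0, "ty": 0, "tz": -0.03, "rx": 0, "ry": 0, "rz": 0, "gripper": 74}, {"tx": 0, "ty": 0, "tz": -0.03, "rx": 0, "ry": 0, "rz": 0, "gripper": 74}, {"tx": 0, "ty": 0, "tz": -0.03, "rx": 0, "ry": 0, "rz": 0, "gripper": 50}, {"tx": 0, "ty": 0, "tz": -0.03, "rx": 0, "ry": 0, "rz": 0, "gripper": 0}, {"tx": 0, "ty": 0, "tz": -0.04, "rx": 0, "ry": 0, "rz": 0, "gripper": 0}])

```text
clock: 9.6
position: [0.5458, 0.0171, 0.2213]
tool_rot: [[0.992, -0.124, -0.005], [-0.124, -0.992, 0.001], [-0.005, -0.0, -1.0]]
contact_force: [0.0, 0.5, 0.5]
gripper_width: 0.0202
```

```bash
python3 - <<'E'
from h import *
o=bot.get_obs();print(o['clock'],o['position'],o['gripper_width'],loc(o['position']))
s=snap('scene','s4');cv2.imwrite('pics/c4.png',cv2.resize(s['pixels'][130:245,285:405,::-1],(600,575)))
E
```

```text
9.6 [0.5457988  0.01707454 0.22132665] 0.020195867560069303 [-0.00137098  0.0457563   0.22132665]
```

View pics/c4.png

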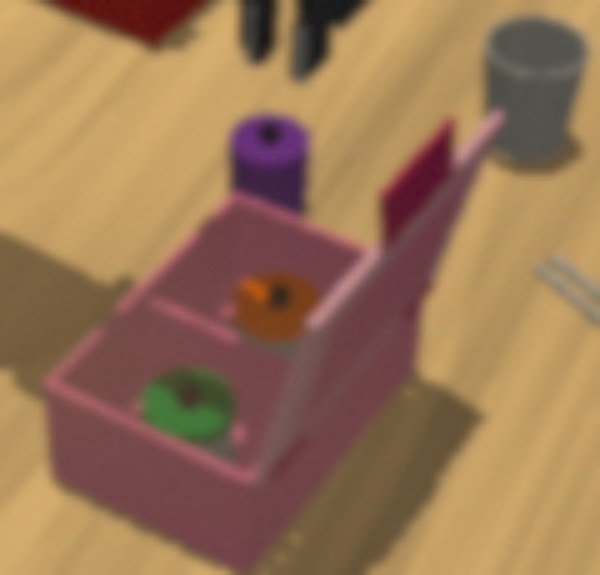

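The tin stands upright in the free half (orange lid at (277,305)); now go up and over behind the lid.

drive_tool(deltas=[{"tx": 0, "ty": 0, "tz": -0.03, "rx": 0, "ry": 0, "rz": 0, "gripper": 0}, {"tx": 0, "ty": -0.01, "tz": -0.04, "rx": 0, "ry": 0, "rz": 0, "gripper": 0}, {"tx": 0.015, "ty": -0.01, "tz": -0.015, "rx": 0, "ry": 0, "rz": 0, "gripper": 0}, {"tx": 0.03, "ty": 0, "tz": 0, "rx": 0, "ry": 0, "rz": 0, "gripper": 0}, {"tx": 0.04, "ty": 0, "tz": 0, "rx": 0, "ry": 0, "rz": 0, "gripper": 0}, {"tx": 0.03, "ty": 0, "tz": 0, "rx": 0, "ry": 0, "rz": 0, "gripper": 0}, {"tx": 0.02, "ty": 0, "tz": 0, "rx": 0, "ry": 0, "rz": 0, "gripper": 0}, {"tx": 0, "ty": 0, "tz": 0, "rx": 0, "ry": 0, "rz": 0, "gripper": 0}])

```text
clock: 10.45
position: [0.6854, 0.0194, 0.305]
tool_rot: [[0.992, -0.124, -0.002], [-0.124, -0.992, 0.0], [-0.002, 0.0, -1.0]]
contact_force: [0.0, 0.9, -0.6]
gripper_width: -0.0003
```

```bash
python3 - <<'E'
from h import *
o=bot.get_obs();print(o['clock'],loc(o['position']).round(4),o['gripper_width'],o['q'])
for t in('s4','s0'):
    s=load(t);P=cloud(s);h=cv2.cvtColor(s['pixels'],cv2.COLOR_RGB2HSV).astype(int)
    for n,lo,hi in(('orange',5,16),('green',50,80)):
        m=(h[...,0]>=lo)&(h[...,0]<=hi)&(h[...,1]>190); m[:130]=0;m[235:]=0;m[:,:300]=0;m[:,365:]=0
        X=P[m];X=X[(X[:,2]>.03)&(X[:,2]<.07)]
        if len(X)>5: print(t,n,len(X),np.median(X,0).round(4),loc(np.median(X,0)).round(4),cv2.minEnclosingCircle(X[:,:2].astype(np.float32)))
E
```

```text
10.45 [0.1369 0.0654 0.305 ] -0.00025377987655860417 [-9.76485506e-02  4.03965451e-01  1.13881782e+00 -1.17300507e-04
  1.60085786e+00  2.67766155e-02]
s4 orange 105 [0.5511 0.0064 0.0562] [0.0052 0.0358 0.0562] ((0.5483044385910034, 0.010643004439771175), 0.024443576112389565)
s0 orange 101 [0.45   0.2491 0.0479] [-0.1252  0.2641  0.0479] ((0.44746318459510803, 0.2513214349746704), 0.025229617953300476)
```

The tin is at about (0.546, 0.018) after correcting the scene camera's bias, which matches the cork centre. Now down behind the lid.

drive_tool(deltas=[{"tx": 0, "ty": 0, "tz": 0.015, "rx": 0, "ry": 0, "rz": 0, "gripper": 0}, {"tx": 0, "ty": 0, "tz": 0.03, "rx": 0, "ry": 0, "rz": 0, "gripper": 0}, {"tx": 0, "ty": 0, "tz": 0.03, "rx": 0, "ry": 0, "rz": 0, "gripper": 0}, {"tx": 0, "ty": 0, "tz": 0.03, "rx": 0, "ry": 0, "rz": 0, "gripper": 0}, {"tx": 0, "ty": 0, "tz": 0.02, "rx": 0, "ry": 0, "rz": 0, "gripper": 0}, {"tx": 0, "ty": 0, "tz": 0, "rx": 0, "ry": 0, "rz": 0, "gripper": 0}, {"tx": 0, "ty": 0, "tz": 0, "rx": 0, "ry": 0, "rz": 0, "gripper": 0}])

```text
clock: 11.15
position: [0.6834, 0.0202, 0.1811]
tool_rot: [[0.992, -0.123, -0.002], [-0.123, -0.992, 0.0], [-0.002, 0.0, -1.0]]
contact_force: [0.1, 0.2, 0.9]
gripper_width: 0.0003
```

drive_tool(deltas=[{"tx": -0.01, "ty": 0, "tz": 0, "rx": 0, "ry": 0, "rz": 0, "gripper": 0}, {"tx": -0.01, "ty": 0, "tz": 0, "rx": 0, "ry": 0, "rz": 0, "gripper": 0}, {"tx": -0.01, "ty": 0, "tz": 0, "rx": 0, "ry": 0, "rz": 0, "gripper": 0}, {"tx": -0.01, "ty": 0, "tz": 0, "rx": 0, "ry": 0, "rz": 0, "gripper": 0}, {"tx": -0.01, "ty": 0, "tz": 0, "rx": 0, "ry": 0, "rz": 0, "gripper": 0}, {"tx": 0, "ty": 0, "tz": 0, "rx": 0, "ry": 0, "rz": 0, "gripper": 0}])

```text
clock: 11.75
position: [0.6334, 0.0264, 0.1814]
tool_rot: [[0.992, -0.123, -0.001], [-0.123, -0.992, 0.0], [-0.001, -0.0, -1.0]]
contact_force: [0.2, 1.3, -0.1]
gripper_width: -0.0001
```

```bash
python3 - <<'E'
from h import *
o=bot.get_obs();print(o['clock'],loc(o['position']).round(4),o['contact_force'])
s=snap('scene','s5');cv2.imwrite('pics/c5.png',cv2.resize(s['pixels'][100:245,285:405,::-1],(480,580)))
E
```

```text
11.75 [0.0844 0.0658 0.1814] [ 0.23704447  1.30345855 -0.09553856]
```

View pics/c5.png

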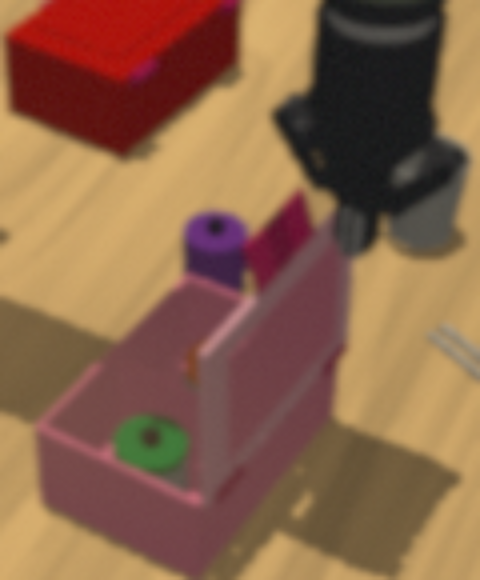

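The lid is already being pushed and is about upright, with the finger tip at its back edge (355,240). Now follow the closing arc.

drive_tool(deltas=[{"tx": -0.009, "ty": 0, "tz": 0.0005, "rx": 0, "ry": 0, "rz": 0, "gripper": 0}, {"tx": -0.0095, "ty": 0, "tz": 0, "rx": 0, "ry": 0, "rz": 0, "gripper": 0}, {"tx": -0.009, "ty": 0, "tz": 0.0015, "rx": 0, "ry": 0, "rz": 0, "gripper": 0}, {"tx": -0.009, "ty": 0, "tz": 0.002, "rx": 0, "ry": 0, "rz": 0, "gripper": 0}, {"tx": -0.0085, "ty": 0, "tz": 0.003, "rx": 0, "ry": 0, "rz": 0, "gripper": 0}, {"tx": -0.0085, "ty": 0, "tz": 0.004, "rx": 0, "ry": 0, "rz": 0, "gripper": 0}, {"tx": -0.008, "ty": 0, "tz": 0.0045, "rx": 0, "ry": 0, "rz": 0, "gripper": 0}, {"tx": -0.0077, "ty": 0, "tz": 0.005, "rx": 0, "ry": 0, "rz": 0, "gripper": 0}])

```text
clock: 12.6
position: [0.5656, 0.0347, 0.1605]
tool_rot: [[0.992, -0.124, -0.0], [-0.124, -0.992, 0.0], [-0.0, -0.0, -1.0]]
contact_force: [0.2, 0.8, 0.8]
gripper_width: -0.0
```

drive_tool(deltas=[{"tx": -0.007, "ty": 0, "tz": 0.006, "rx": 0, "ry": 0, "rz": 0, "gripper": 0}, {"tx": -0.0068, "ty": 0, "tz": 0.0064, "rx": 0, "ry": 0, "rz": 0, "gripper": 0}, {"tx": -0.006, "ty": 0, "tz": 0.007, "rx": 0, "ry": 0, "rz": 0, "gripper": 0}, {"tx": -0.0055, "ty": 0, "tz": 0.0075, "rx": 0, "ry": 0, "rz": 0, "gripper": 0}, {"tx": -0.0045, "ty": 0, "tz": 0.008, "rx": 0, "ry": 0, "rz": 0, "gripper": 0}, {"tx": -0.004, "ty": 0, "tz": 0.0083, "rx": 0, "ry": 0, "rz": 0, "gripper": 0}, {"tx": -0.003, "ty": 0, "tz": 0.0088, "rx": 0, "ry": 0, "rz": 0, "gripper": 0}, {"tx": -0.003, "ty": 0, "tz": 0.0088, "rx": 0, "ry": 0, "rz": 0, "gripper": 0}])

```text
clock: 13.4
position: [0.5266, 0.0395, 0.0991]
tool_rot: [[0.992, -0.124, -0.0], [-0.124, -0.992, 0.0], [-0.0, -0.0, -1.0]]
contact_force: [0.1, 0.8, 0.7]
gripper_width: -0.0
```

drive_tool(deltas=[{"tx": -0.0015, "ty": 0, "tz": 0.006, "rx": 0, "ry": 0, "rz": 0, "gripper": 0}, {"tx": -0.001, "ty": 0, "tz": 0.004, "rx": 0, "ry": 0, "rz": 0, "gripper": 0}, {"tx": 0, "ty": 0, "tz": 0.002, "rx": 0, "ry": 0, "rz": 0, "gripper": 0}, {"tx": 0, "ty": 0, "tz": 0, "rx": 0, "ry": 0, "rz": 0, "gripper": 0}, {"tx": 0, "ty": 0, "tz": 0, "rx": 0, "ry": 0, "rz": 0, "gripper": 0}])

```text
clock: 13.9
position: [0.5247, 0.0398, 0.0882]
tool_rot: [[0.992, -0.124, 0.001], [-0.124, -0.992, -0.0], [0.001, -0.0, -1.0]]
contact_force: [-0.1, -0.7, 0.1]
gripper_width: 0.0004
```

```bash
python3 - <<'E'
from h import *
o=bot.get_obs();print(o['clock'],loc(o['position']).round(4),o['contact_force'])
E
```

```text
13.9 [-0.0251  0.0657  0.0882] [-0.10597086 -0.71534193  0.1156974 ]
```

drive_tool(deltas=[{"tx": 0, "ty": 0, "tz": 0.002, "rx": 0, "ry": 0, "rz": 0, "gripper": 0}, {"tx": 0, "ty": 0, "tz": 0.002, "rx": 0, "ry": 0, "rz": 0, "gripper": 0}, {"tx": 0, "ty": 0, "tz": 0.002, "rx": 0, "ry": 0, "rz": 0, "gripper": 0}, {"tx": 0, "ty": 0, "tz": 0, "rx": 0, "ry": 0, "rz": 0, "gripper": 0}, {"tx": 0, "ty": 0, "tz": 0, "rx": 0, "ry": 0, "rz": 0, "gripper": 0}])

```text
clock: 14.4
position: [0.5242, 0.0398, 0.0818]
tool_rot: [[0.992, -0.124, -0.0], [-0.124, -0.992, 0.0], [-0.0, 0.0, -1.0]]
contact_force: [0.0, 0.3, -0.5]
gripper_width: -0.0002
```

drive_tool(deltas=[{"tx": 0, "ty": 0, "tz": 0.001, "rx": 0, "ry": 0, "rz": 0, "gripper": 0}, {"tx": 0, "ty": 0, "tz": 0.001, "rx": 0, "ry": 0, "rz": 0, "gripper": 0}, {"tx": 0, "ty": 0, "tz": 0, "rx": 0, "ry": 0, "rz": 0, "gripper": 0}, {"tx": 0, "ty": 0, "tz": 0, "rx": 0, "ry": 0, "rz": 0, "gripper": 0}])

```text
clock: 14.8
position: [0.5244, 0.0398, 0.081]
tool_rot: [[0.992, -0.124, -0.0], [-0.124, -0.992, -0.0], [-0.0, 0.0, -1.0]]
contact_force: [-2.0, -0.8, 6.5]
gripper_width: -0.0004
```

The lid is shut, with contact at z = 81 mm. Press slightly, then lift, take a depth check and go to the flap.

drive_tool(deltas=[{"tx": 0, "ty": 0, "tz": 0.0015, "rx": 0, "ry": 0, "rz": 0, "gripper": 0}, {"tx": 0, "ty": 0, "tz": 0, "rx": 0, "ry": 0, "rz": 0, "gripper": 0}, {"tx": 0, "ty": 0, "tz": -0.01, "rx": 0, "ry": 0, "rz": 0, "gripper": 0}, {"tx": 0, "ty": 0, "tz": -0.03, "rx": 0, "ry": 0, "rz": 0, "gripper": 0}, {"tx": 0, "ty": 0, "tz": -0.03, "rx": 0, "ry": 0, "rz": 0, "gripper": 0}, {"tx": -0.025, "ty": 0.02, "tz": 0, "rx": 0, "ry": 0, "rz": 0, "gripper": 0}, {"tx": -0.025, "ty": 0.02, "tz": 0, "rx": 0, "ry": 0, "rz": 0, "gripper": 0}, {"tx": -0.023, "ty": 0.02, "tz": 0, "rx": 0, "ry": 0, "rz": 0, "gripper": 0}])

```text
clock: 15.6
position: [0.4437, -0.0111, 0.1488]
tool_rot: [[0.992, -0.123, 0.001], [-0.123, -0.992, -0.0], [0.001, 0.0, -1.0]]
contact_force: [-0.9, -1.0, 0.1]
gripper_width: -0.0002
```

drive_tool(deltas=[{"tx": 0, "ty": 0.005, "tz": 0, "rx": 0, "ry": 0, "rz": 0, "gripper": 0}, {"tx": 0, "ty": 0, "tz": 0, "rx": 0, "ry": 0, "rz": 0, "gripper": 0}, {"tx": 0, "ty": 0, "tz": 0, "rx": 0, "ry": 0, "rz": 0, "gripper": 0}])

```text
clock: 15.9
position: [0.445, -0.0156, 0.1489]
tool_rot: [[0.992, -0.124, 0.002], [-0.124, -0.992, 0.0], [0.002, -0.0, -1.0]]
contact_force: [0.2, -0.2, 0.3]
gripper_width: -0.0
```

```bash
python3 - <<'E'
from h import *
o=bot.get_obs();print(o['clock'],loc(o['position']).round(4),o['contact_force'])
s=snap('scene','s6');P=cloud(s)
cv2.imwrite('pics/c6.png',cv2.resize(s['pixels'][100:245,270:405,::-1],(540,580)))
X=P[140:245,280:400].reshape(-1,3);X=X[np.isfinite(X).all(1)];l=np.c_[(X[:,:2]-C-[-.002,.0])@np.c_[cx,cy],X[:,2]]
for x0 in(-.05,-.02,.01,.04): m=(abs(l[:,0]-x0)<.015)&(abs(l[:,1]+.05)<.03);print(x0,m.sum(),np.median(l[m,2]).round(4))
E
```

```text
15.9 [-0.0974  0.0008  0.1489] [ 0.15960028 -0.17023664  0.32062934]
-0.05 149 0.0797
-0.02 169 0.0804
0.01 184 0.0805
0.04 197 0.0801
```

View pics/c6.png

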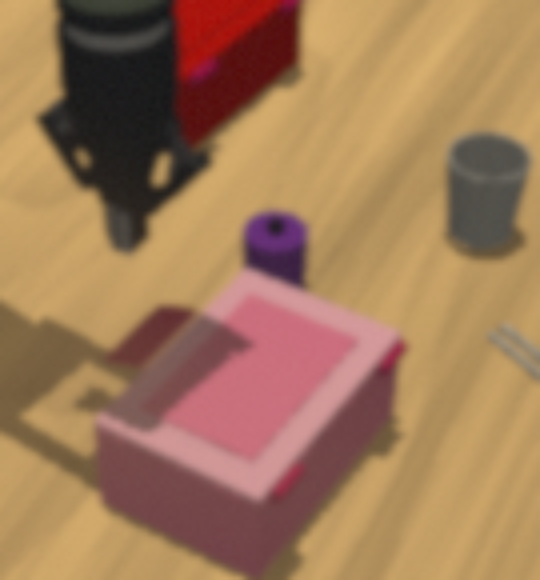

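Lid is flat (top face 80 mm all over); the flap sticks out at (150,335). Push it down.

drive_tool(deltas=[{"tx": 0, "ty": 0, "tz": 0.015, "rx": 0, "ry": 0, "rz": 0, "gripper": 0}, {"tx": 0, "ty": 0, "tz": 0.02, "rx": 0, "ry": 0, "rz": 0, "gripper": 0}, {"tx": 0, "ty": 0, "tz": 0.015, "rx": 0, "ry": 0, "rz": 0, "gripper": 0}, {"tx": 0, "ty": 0, "tz": 0.01, "rx": 0, "ry": 0, "rz": 0, "gripper": 0}, {"tx": 0, "ty": 0, "tz": 0.006, "rx": 0, "ry": 0, "rz": 0, "gripper": 0}, {"tx": 0, "ty": 0, "tz": 0.005, "rx": 0, "ry": 0, "rz": 0, "gripper": 0}, {"tx": 0, "ty": 0, "tz": 0.005, "rx": 0, "ry": 0, "rz": 0, "gripper": 0}, {"tx": 0, "ty": 0, "tz": 0.005, "rx": 0, "ry": 0, "rz": 0, "gripper": 0}])

```text
clock: 16.75
position: [0.4456, -0.0159, 0.0684]
tool_rot: [[0.992, -0.124, 0.004], [-0.124, -0.992, -0.001], [0.004, 0.0, -1.0]]
contact_force: [1.0, 0.4, 3.9]
gripper_width: -0.0002
```

drive_tool(deltas=[{"tx": 0, "ty": 0, "tz": 0.005, "rx": 0, "ry": 0, "rz": 0, "gripper": 0}, {"tx": 0, "ty": 0, "tz": 0.005, "rx": 0, "ry": 0, "rz": 0, "gripper": 0}, {"tx": 0, "ty": 0, "tz": 0.005, "rx": 0, "ry": 0, "rz": 0, "gripper": 0}, {"tx": 0, "ty": 0, "tz": 0.003, "rx": 0, "ry": 0, "rz": 0, "gripper": 0}, {"tx": 0, "ty": 0, "tz": 0, "rx": 0, "ry": 0, "rz": 0, "gripper": 0}, {"tx": 0, "ty": 0, "tz": 0, "rx": 0, "ry": 0, "rz": 0, "gripper": 0}])

```text
clock: 17.35
position: [0.4432, -0.0155, 0.0489]
tool_rot: [[0.992, -0.124, -0.001], [-0.124, -0.992, 0.0], [-0.001, -0.0, -1.0]]
contact_force: [-1.7, -0.2, 0.3]
gripper_width: -0.0002
```

drive_tool(deltas=[{"tx": 0.002, "ty": 0, "tz": 0, "rx": 0, "ry": 0, "rz": 0, "gripper": 0}, {"tx": 0.002, "ty": 0, "tz": 0, "rx": 0, "ry": 0, "rz": 0, "gripper": 0}, {"tx": 0.002, "ty": 0, "tz": 0, "rx": 0, "ry": 0, "rz": 0, "gripper": 0}, {"tx": 0.001, "ty": 0, "tz": 0, "rx": 0, "ry": 0, "rz": 0, "gripper": 0}, {"tx": 0, "ty": 0, "tz": 0, "rx": 0, "ry": 0, "rz": 0, "gripper": 0}, {"tx": 0, "ty": 0, "tz": 0, "rx": 0, "ry": 0, "rz": 0, "gripper": 0}])

```text
clock: 17.95
position: [0.4503, -0.0163, 0.0492]
tool_rot: [[0.992, -0.124, -0.001], [-0.124, -0.992, 0.0], [-0.001, -0.0, -1.0]]
contact_force: [-5.1, -0.1, 0.3]
gripper_width: 0.0004
```

drive_tool(deltas=[{"tx": 0.001, "ty": 0, "tz": 0, "rx": 0, "ry": 0, "rz": 0, "gripper": 0}, {"tx": 0.001, "ty": 0, "tz": 0, "rx": 0, "ry": 0, "rz": 0, "gripper": 0}, {"tx": 0.001, "ty": 0, "tz": 0, "rx": 0, "ry": 0, "rz": 0, "gripper": 0}, {"tx": 0, "ty": 0, "tz": 0, "rx": 0, "ry": 0, "rz": 0, "gripper": 0}, {"tx": 0, "ty": 0, "tz": 0, "rx": 0, "ry": 0, "rz": 0, "gripper": 0}])

```text
clock: 18.45
position: [0.4533, -0.0168, 0.0492]
tool_rot: [[0.992, -0.124, -0.001], [-0.124, -0.992, 0.0], [-0.001, -0.0, -1.0]]
contact_force: [-5.4, -0.2, -1.7]
gripper_width: -0.0001
```

drive_tool(deltas=[{"tx": 0.001, "ty": 0, "tz": 0, "rx": 0, "ry": 0, "rz": 0, "gripper": 0}, {"tx": 0.001, "ty": 0, "tz": 0, "rx": 0, "ry": 0, "rz": 0, "gripper": 0}, {"tx": 0, "ty": 0, "tz": 0, "rx": 0, "ry": 0, "rz": 0, "gripper": 0}, {"tx": 0, "ty": 0, "tz": 0, "rx": 0, "ry": 0, "rz": 0, "gripper": 0}])

```text
clock: 18.85
position: [0.4549, -0.017, 0.049]
tool_rot: [[0.992, -0.124, -0.002], [-0.124, -0.992, 0.0], [-0.002, -0.0, -1.0]]
contact_force: [-5.6, 1.0, -2.7]
gripper_width: -0.0001
```

drive_tool(deltas=[{"tx": 0.001, "ty": 0, "tz": 0, "rx": 0, "ry": 0, "rz": 0, "gripper": 0}, {"tx": 0.001, "ty": 0, "tz": 0, "rx": 0, "ry": 0, "rz": 0, "gripper": 0}, {"tx": 0, "ty": 0, "tz": 0, "rx": 0, "ry": 0, "rz": 0, "gripper": 0}, {"tx": 0, "ty": 0, "tz": 0, "rx": 0, "ry": 0, "rz": 0, "gripper": 0}])

```text
clock: 19.25
position: [0.4572, -0.0173, 0.0491]
tool_rot: [[0.992, -0.124, -0.001], [-0.124, -0.992, 0.0], [-0.001, -0.0, -1.0]]
contact_force: [-5.2, -0.4, -3.1]
gripper_width: -0.0001
```

drive_tool(deltas=[{"tx": 0.001, "ty": 0, "tz": 0, "rx": 0, "ry": 0, "rz": 0, "gripper": 0}, {"tx": 0.001, "ty": 0, "tz": 0, "rx": 0, "ry": 0, "rz": 0, "gripper": 0}, {"tx": 0, "ty": 0, "tz": 0, "rx": 0, "ry": 0, "rz": 0, "gripper": 0}, {"tx": 0, "ty": 0, "tz": 0, "rx": 0, "ry": 0, "rz": 0, "gripper": 0}])

```text
clock: 19.65
position: [0.4594, -0.0176, 0.0492]
tool_rot: [[0.992, -0.124, -0.001], [-0.124, -0.992, 0.0], [-0.001, -0.0, -1.0]]
contact_force: [-5.3, 2.1, -1.9]
gripper_width: -0.0002
```

drive_tool(deltas=[{"tx": 0.001, "ty": 0, "tz": 0, "rx": 0, "ry": 0, "rz": 0, "gripper": 0}, {"tx": 0.001, "ty": 0, "tz": 0, "rx": 0, "ry": 0, "rz": 0, "gripper": 0}, {"tx": 0, "ty": 0, "tz": 0, "rx": 0, "ry": 0, "rz": 0, "gripper": 0}, {"tx": 0, "ty": 0, "tz": 0, "rx": 0, "ry": 0, "rz": 0, "gripper": 0}])

```text
clock: 20.05
position: [0.4599, -0.0176, 0.0489]
tool_rot: [[0.992, -0.123, -0.004], [-0.123, -0.992, 0.001], [-0.004, 0.0, -1.0]]
contact_force: [-8.6, 1.2, -0.5]
gripper_width: -0.0
```

drive_tool(deltas=[{"tx": 0.001, "ty": 0, "tz": 0, "rx": 0, "ry": 0, "rz": 0, "gripper": 0}, {"tx": 0.001, "ty": 0, "tz": 0, "rx": 0, "ry": 0, "rz": 0, "gripper": 0}, {"tx": 0, "ty": 0, "tz": 0, "rx": 0, "ry": 0, "rz": 0, "gripper": 0}, {"tx": 0, "ty": 0, "tz": 0, "rx": 0, "ry": 0, "rz": 0, "gripper": 0}])

```text
clock: 20.45
position: [0.4598, -0.0176, 0.0481]
tool_rot: [[0.992, -0.123, -0.009], [-0.123, -0.992, 0.001], [-0.009, 0.0, -1.0]]
contact_force: [-11.0, -0.1, 1.1]
gripper_width: -0.0002
```

A hard stop, so the flap is against the wall. A little more pressure, then back off and look.

drive_tool(deltas=[{"tx": 0.0015, "ty": 0, "tz": 0, "rx": 0, "ry": 0, "rz": 0, "gripper": 0}, {"tx": 0.0015, "ty": 0, "tz": 0, "rx": 0, "ry": 0, "rz": 0, "gripper": 0}, {"tx": 0, "ty": 0, "tz": 0, "rx": 0, "ry": 0, "rz": 0, "gripper": 0}, {"tx": 0, "ty": 0, "tz": 0, "rx": 0, "ry": 0, "rz": 0, "gripper": 0}])

```text
clock: 20.85
position: [0.4597, -0.0175, 0.0469]
tool_rot: [[0.992, -0.123, -0.015], [-0.123, -0.992, 0.002], [-0.015, -0.0, -1.0]]
contact_force: [-15.8, 0.1, 0.3]
gripper_width: 0.0001
```

drive_tool(deltas=[{"tx": -0.01, "ty": 0, "tz": 0, "rx": 0, "ry": 0, "rz": 0, "gripper": 0}, {"tx": -0.02, "ty": 0, "tz": 0, "rx": 0, "ry": 0, "rz": 0, "gripper": 0}, {"tx": -0.02, "ty": 0, "tz": -0.02, "rx": 0, "ry": 0, "rz": 0, "gripper": 0}, {"tx": -0.02, "ty": 0, "tz": -0.05, "rx": 0, "ry": 0, "rz": 0, "gripper": 0}, {"tx": 0, "ty": -0.02, "tz": -0.05, "rx": 0, "ry": 0, "rz": 0, "gripper": 0}, {"tx": 0, "ty": -0.04, "tz": -0.05, "rx": 0, "ry": 0, "rz": 0, "gripper": 0}, {"tx": 0, "ty": -0.05, "tz": -0.03, "rx": 0, "ry": 0, "rz": 0, "gripper": 0}, {"tx": 0, "ty": -0.05, "tz": 0, "rx": 0, "ry": 0, "rz": 0, "gripper": 0}])

```text
clock: 21.65
position: [0.4231, 0.1331, 0.2351]
tool_rot: [[0.992, -0.126, 0.021], [-0.126, -0.992, 0.002], [0.02, -0.005, -1.0]]
contact_force: [1.3, -0.5, 0.5]
gripper_width: -0.0002
```

drive_tool(deltas=[{"tx": 0, "ty": -0.05, "tz": 0, "rx": 0, "ry": 0, "rz": 0, "gripper": 20}, {"tx": 0, "ty": -0.05, "tz": 0, "rx": 0, "ry": 0, "rz": 0, "gripper": 20}, {"tx": 0, "ty": -0.03, "tz": 0, "rx": 0, "ry": 0, "rz": 0, "gripper": 20}, {"tx": 0, "ty": 0, "tz": 0, "rx": 0, "ry": 0, "rz": 0, "gripper": 20}, {"tx": 0, "ty": 0, "tz": 0, "rx": 0, "ry": 0, "rz": 0, "gripper": 20}])

```text
clock: 22.15
position: [0.434, 0.2616, 0.2285]
tool_rot: [[0.993, -0.122, 0.005], [-0.122, -0.993, 0.001], [0.005, -0.002, -1.0]]
contact_force: [-0.4, 0.4, -0.1]
gripper_width: 0.0174
```

```bash
python3 - <<'E'
from h import *
o=bot.get_obs();print(o['clock'],o['position'],o['contact_force'])
s=snap('scene','s7');t=snap('top','t7');P=cloud(s);T=cloud(t)
cv2.imwrite('pics/c7.png',np.hstack([cv2.resize(s['pixels'][150:245,270:400,::-1],(480,351)),cv2.resize(t['pixels'][160:225,265:325+25,::-1],(300,351))]))
X=T[150:225,265:360].reshape(-1,3);X=X[np.isfinite(X).all(1)];l=np.c_[(X[:,:2]-C)@np.c_[cx,cy],X[:,2]]
for y0,w in((0,.025),(.07,.018),(-.07,.018)):
    a=l[abs(l[:,1]-y0)<w]; print(y0,'min x of z>.03:',np.sort(a[a[:,2]>.03,0])[:5].round(4))
for x0 in(-.06,-.03,.0,.04): m=(abs(l[:,0]-x0)<.01)&(abs(l[:,1])<.08);print(x0,m.sum(),np.median(l[m,2]).round(4))
E
```

```text
22.15 [0.43402581 0.26162397 0.22850309] [-0.44741901  0.39425114 -0.06859937]
0 min x of z>.03: [-0.0692 -0.0691 -0.069  -0.0688 -0.0686]
0.07 min x of z>.03: [-0.0626 -0.0621 -0.0621 -0.0618 -0.0618]
-0.07 min x of z>.03: [-0.0627 -0.0621 -0.062  -0.062  -0.0618]
-0.06 450 0.0753
-0.03 314 0.0829
0.0 319 0.0826
0.04 313 0.0821
```

View pics/c7.png

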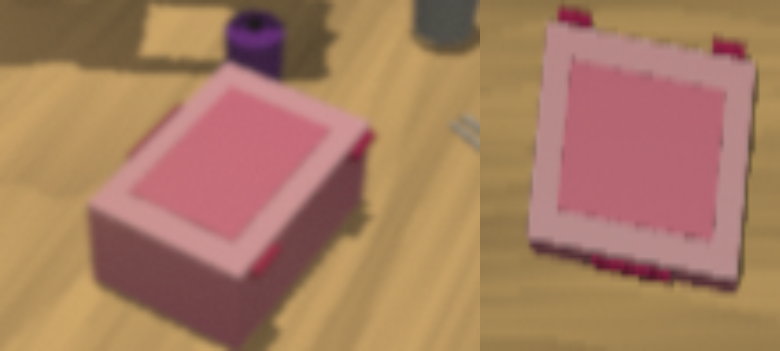

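Left: the lid is flat and only a thin flap strip shows at (160,130). Right: the flap is a thin dark line at (632,268) on the front wall. One check of the flap's slope from depth.

```bash
python3 - <<'E'
from h import *
T=cloud(load('t7'));X=T[190:225,265:360].reshape(-1,3);X=X[np.isfinite(X).all(1)];l=np.c_[(X[:,:2]-C)@np.c_[cx,cy],X[:,2]]
for y0,w in((0,.03),(.07,.018),(-.07,.018)):
    a=l[(abs(l[:,1]-y0)<w)&(l[:,0]<-.05)]
    for z0 in(.04,.05,.06,.07,.08):
        m=abs(a[:,2]-z0)<.005
        if m.sum(): print(y0,z0,m.sum(),np.median(a[m,0]).round(4))
for tg in('t0','t7'):
    T=load(tg);P=cloud(T)
    for n,(u0,u1,v0,v1) in dict(purple=(243,264,199,220),cup=(200,226,157,182),jar=(383,406,208,232)).items():
        X=P[v0:v1,u0:u1].reshape(-1,3);X=X[X[:,2]>.035];print(tg,n,np.median(X,0).round(3))
E
```

```text
0 0.05 9 -0.0614
0 0.06 12 -0.0682
0 0.07 18 -0.063
0 0.08 79 -0.0583
0.07 0.04 5 -0.0613
0.07 0.05 4 -0.061
0.07 0.06 1 -0.0611
0.07 0.07 3 -0.0616
0.07 0.08 38 -0.0564
-0.07 0.04 4 -0.0611
-0.07 0.05 2 -0.0614
-0.07 0.06 5 -0.0616
-0.07 0.07 6 -0.058
-0.07 0.08 36 -0.0571
t0 purple [0.479 0.159 0.05 ]
t0 cup [0.611 0.302 0.065]
t0 jar [ 0.443 -0.284  0.098]
t7 purple [0.478 0.159 0.051]
t7 cup [0.613 0.303 0.064]
t7 jar [ 0.443 -0.284  0.098]
```

```bash
python3 -c "
from cell import bot
print(bot.hand_in())"
```

```text
the job is handed in; nothing more can be done
None
```

I did all three steps in order and handed the job in at about 22 s, with the gripper clear of everything.

- **Tin:** I lowered the orange-lidded tin onto the cork until I felt contact, about 12 N at most, and then released it. It stood upright, and its measured centre was within about 2 mm of the cork's. That figure needs a correction of about 8 mm for the offset between the two cameras. I could not see the tins after the lid closed.
- **Lid:** I pushed it shut from behind with closed fingers. The fingertips stopped on it at z = 81 mm, the height given for a shut lid. The scene camera read 80–81 mm across the top and the top camera 82–83 mm, so the two differ by about 2 mm.
- **Flap:** I pushed it down and against the front wall until it stopped hard, at about 16 N. Its outer face measured about 7 mm in front of the wall, which is what a flat flap should give. A few readings near its lower edge were too mixed to use.
- **Other things:** The purple tin, cup and jar measured where they started, within 2 mm. I did not measure the dish, tiffin or chopsticks, but the arm never went near them.

The first two move calls were refused because they left out some keys, so the arm did not move on those.

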